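Cover the sample pot and ratchet-clamp it in its cradle

ROBOT

A 7-joint arm with a two-finger parallel gripper is mounted at the origin on the work surface. World frame = base frame: x ahead of the robot, y to its left, z up, the work surface at z = 0. Lengths are in mm, angles in degrees, forces in N, time in s.
With the tool pointing down it reaches from about 425 to 875 mm from the base axis. Payload 9.9 kg.
Tool frame: the origin (TCP) lies midway between the tips of the shut fingers; the grasp point (between the pads) lies 19 mm behind it; z points along the fingers, y is the direction in which the jaws open and shut (so a half turn about z gives the same grasp; the last joint's range is limited). The gripper opens to 85 mm and grips with 20 to 120 N. Pads are 22 mm wide; open, the fingers measure 114 mm over their backs; the gripper's body (76 mm by 85 mm) begins 54 mm behind the grasp point. The pads swing forward as they close: fully open they stand 13 mm farther back than shut.
Start: joints at [68.48, 32.985, 1.427, 82.34, -0.859, 64.687, -3.237], TCP at [194.186, -646.468, 231.289] pointing down, gripper open.
Joint ranges: [-157.87, 157.87], [-19.46, 123.44], [-87.15, 90], [11.01, 140.99], [-62.26, 242.26], [9.8, 113.94], [-161.44, 161.44]. Speed limits (degrees/s): [127.2, 127.2, 172.46, 172.46, 180, 180, 180].

INTERFACE

Orientations are given as a 3x3 rotation matrix whose columns are the frame's x, y, z axes.
In Python, from rig import reach, move_linear, set_joints, set_gripper, hold, solve_ik, get_image, MotionError, close_job, find_in, spot_point, current_t, current_q, current_joint_velocities, current_tau, current_ee_pos, current_ee_rot, current_ft_force, current_ft_torque, current_width gives the robot as it stands. Calls block until the motion is done:
- reach(position, orientation): joint-space move of the TCP to a pose.
- move_linear(position, rot=None, v=150): straight line of the TCP; rot=None keeps the orientation; v is the mean speed in mm/s.
- set_joints(angles): joint-space move.
- set_gripper(opening): opening from 0.0 (shut) to 1.0 (fully open); the grip force is fixed at half the most; returns when the fingers have stopped.
- hold(seconds).
- solve_ik(position, orientation): joint angles nearest the present ones, or None.
- get_image(name): name is "scene" or "top"; returns a dict with "img" (420x560x3 uint8, red, green, blue), "mtx" (3x3 intrinsics, pixels), "distortion" ([k1, k2, p1, p2, k3] as OpenCV has them; the pictures are not rectified), "R" (3x3) and "t" (3): a world point X has camera coordinates R X + t. Camera axes: x right, y down, z forward; pixel columns grow to the right and rows downward; lengths in mm; the calibration is good to about 2 mm. A picture is of the moment at which its call begins. There is no depth.
A pose or a line that the arm cannot do raises MotionError and nothing moves.
- close_job(): hands the job in, once; it reports no verdict.
Trained networks look in a picture, given as the dict that the camera call returned (one of the last four; its "shot" number tells which), for a name from the list of things; names that differ only in an ending like _2 or _b are one class to them, and where a whole thing is asked for, a point or a joint stands for the part that bears it (a point fixed in the world has none). Each returns a list of dicts, best first, with "confidence" (0 to 1); they miss things now and then, are a little off and sometimes report something else, mostly with a low value. They report only what shows in the picture. A call takes as long as a camera call. They do not tell look-alikes from the thing itself.
- find_in(target, picture): "uv" ([column, row] in pixels, amid what is visible of it).
- spot_point(target, picture): "uv" ([column, row] in pixels: a listed point, or the origin of a listed thing).
Readings, each from a call of its own:
- current_t(): time.
- current_q(): joint angles.
- current_joint_velocities(): joint speeds.
- current_tau(): joint torques, N m.
- current_ee_pos(): TCP position.
- current_ee_rot(): TCP orientation.
- current_ft_force(): force on the tool from outside, world axes, zero at the start.
- current_ft_torque(): the same for the moment, N m.
- current_width(): opening from 0.0 (shut) to 1.0 (fully open).
Only numpy, scipy, OpenCV 4.12 (cv2) and the standard library are available. Lean on these libraries where they do the work, as an engineer would, in place of code of your own. Each camera call takes 0.05 s, during which the arm holds its last target. There are 200 camera calls.

TASK

Put the loose steel cover on the pot so that it sits seated and level in the rim, and let go of it. Then work the ratchet clamp by its trigger alone, pulling it towards the handle and letting it spring back again and again, until the jaw's sprung pad holds the pot firmly against the V stop with the pad pushed back about half of its 12 mm spring travel, never to the bottom, which would dent the pot. The grip slackens when the trigger is let go, so finish while still holding the trigger pulled; leave the funnel, wrench, jar and ring where they are.

Things in the scene. Friction and masses are not known exactly. Their poses are not given: they have to be found in the camera images.
- clamp: The clamp's fixed base: aluminium plate 300 x 90 x 12 mm on the bench; the pot stands on its top. Origin: centre of the plate's underside. +x is the way the jaw travels (head and handle at the -x end, pot and V stop at the +x end), y across, z up. The head: two dark side plates, 28 mm wide over all, x = -140 to -55 mm, up to z = 90 mm; a bar with saw teeth slides between them.
- handle (a point): Point in the fixed upright black handle on the rear of the head, at the height of the trigger's finger bar (144 mm above the bench). The handle is 18 mm thick along the clamp's x (9 mm either way of this point), 30 mm wide across, from z = 92 to 167 mm.
- trigger_bar (a point): Centre of the trigger's black finger bar: 14 mm in diameter, 34 mm long across the clamp, on an upright lever that reaches up to z = 165 mm. At rest it is 44 mm from handle towards the jaw (60 mm over bar and handle; 34 mm when pulled fully, a 26 mm pull). Squeeze it to the handle with fingers from above, or push it towards the handle with a finger on its jaw side.
- trigger: The whole trigger lever above its pivot; origin on the pivot, which lies across the clamp at clamp x = -90, y = 0, z = 80 mm. A pull at the finger bar takes 2 to 4 N for the return spring, plus 2 N for the sliding bar, plus 0.6 N for each mm of pad travel.
- trigger_angle (a joint): 0 = rest (a spring returns it), 0.4 rad = fully pulled. Pulling drives the toothed bar and jaw forwards, up to 10 mm, by a pawl on 4 mm saw teeth; after a full return it first takes up 0 to 4 mm of play, so a full pull gains about 8 mm. The bar stays put on the return unless the pad's spring pushes it back: friction holds 5 N only.
- bar_travel (a joint): How far the toothed bar and jaw have advanced along clamp +x, m, 0 to 0.068; starts at 0.008 to 0.024.
- pad_travel (a joint): How far the pad is pushed back on its spring into the jaw, m: 0 = free, 0.012 = bottomed (pot dented). Spring 1.5 N per mm; 0.006 is half way. With the trigger let go only about 0.003 is kept.
- pad_face (a point): Centre of the front face of the pad: black rubber, 36 x 36 x 5 mm, upright, on two pins 12 mm or so in front of the jaw plate; 38 mm above the bench. It faces clamp +x.
- jaw_pad: The same rubber pad (its origin means nothing).
- jaw: The dark jaw plate behind the pad, 8 x 40 x 40 mm, on the end of the toothed bar (its origin means nothing).
- v_stop: The fixed V stop of two aluminium faces, 43 mm high, at the +x end of the plate, open towards the pad (its origin is the clamp's).
- pot: Loose open straight stainless pot, outer diameter 80, height 75, wall 3 mm, 0.3 kg, standing on the plate between pad and V stop, 2 to 10 mm short of the stop; origin: centre of its underside.
- pot_rim (a point): Centre of the pot's mouth, level with the rim, 75 mm above the pot's underside; z up.
- cover: The loose steel cover, 0.15 kg: disc 90 mm in diameter, 4.5 mm thick, with a plug 65 mm in diameter (57 at its tapered foot) and 7 mm deep below it that enters the pot's 74 mm mouth, and a round black knob on top. It lies on the bench knob up, standing on its plug. Origin: centre of the plug's underside.
- cover_seat (a point): Centre of the underside of the cover's disc, 7 mm above the cover's origin; coincides with pot_rim when seated.
- cover_knob (a point): Centre of the cover's knob, 28 mm above the cover's origin: knob 26 mm in diameter, 16 mm high (20 to 36 mm above the origin), on a thinner neck.
- funnel: Bystander: loose steel funnel standing mouth down, 84 mm in diameter, 75 mm high; origin under its centre. It and the cover swap places between episodes.
- wrench: Bystander: loose steel wrench 160 mm long, lying flat, origin at its middle.
- jar: Bystander: loose white jar, 60 mm in diameter, 85 mm high; origin under its centre.
- die_ring: Bystander: loose steel ring, 64 mm in diameter, 25 mm high; origin under its centre.
Not all that is in view belongs to the job. Leave any purple or turquoise look-alike of the cover alone. What is shaped like the pot but blue is not meant.

How it is judged:
By the outcome, as a careful person would: the job done as asked, in the order asked, and still so for the second after the job is handed in, while the arm keeps its last pose, push and grip.
It also fails if it takes over 72 s, if anything falls off the work surface, if the arm or the gripper's body presses on something with over 40 N, if the wrist force passes 120 N, or if a joint passes its speed limit or range.

## Working session

There is one attempt and no reset: what is moved stays moved. The work goes in short steps, each a Python script; the robot and the scene stay as the last script left them, time stands still between calls to the robot, and variables do not carry over. Pictures are saved under pics/ and viewed, about 8 in all and at most 12, crops included, and the job is handed in when it is done.

```bash
mkdir -p pics; cat > h.py <<'E'
import numpy as np, cv2
from rig import *
def pix2plane(p,uv,z):
    u=cv2.undistortPoints(np.array([[uv]],float),np.array(p["mtx"]),np.array(p["distortion"]))[0,0]
    R=np.array(p["R"]);t=np.array(p["t"]); d=R.T@np.array([u[0],u[1],1]); c=-R.T@t
    return c+d*(z-c[2])/d[2]
def proj(p,X):
    r,_=cv2.projectPoints(np.array(X,float).reshape(-1,1,3),cv2.Rodrigues(np.array(p["R"]))[0],np.array(p["t"],float),np.array(p["mtx"]),np.array(p["distortion"]))
    return r[:,0]
def tri(ps,uvs):
    A=[];b=[]
    for p,uv in zip(ps,uvs):
        a=pix2plane(p,uv,0);c=pix2plane(p,uv,100);d=(c-a)/np.linalg.norm(c-a)
        M=np.eye(3)-np.outer(d,d);A.append(M);b.append(M@a)
    return np.linalg.solve(sum(A),sum(b))
def save(p,n): cv2.imwrite("pics/"+n,np.ascontiguousarray(np.array(p["img"])[:,:,::-1]))
E
cat > s1.py <<'E'
from h import *
ps={n:get_image(n) for n in("scene","top")}
for n in ps: save(ps[n],n+"0.png")
Z=dict(handle=144,trigger_bar=144,trigger=80,pad_face=38,pot_rim=87,cover_seat=7,cover_knob=28,cover=0,pot=12,clamp=0,funnel=0,wrench=0,jar=0,die_ring=0)
for k,z in Z.items():
    for n in ps:
        for r in spot_point(k,ps[n])[:3]:
            print(k,n,np.round(r["uv"],1),round(r["confidence"],2),np.round(pix2plane(ps[n],r["uv"],z)[:2],1))
E
python3 s1.py
```

```text
handle scene [335.5 244.3] 0.63 [757.9 -21.9]
handle top [292.1 136.6] 0.67 [764.7 -20.6]
trigger_bar scene [319.9 228.4] 0.79 [715.6 -11.7]
trigger_bar scene [337.7 245.4] 0.38 [762.5 -21.4]
trigger_bar top [287.5 153.5] 0.49 [719.   -9.4]
trigger scene [322.9 245. ] 0.48 [727.  -10.2]
trigger top [288.6 148.9] 0.39 [747.1 -12.6]
trigger top [168.9 248.2] 0.22 [465.9 306.6]
pad_face scene [284.2 228. ] 0.57 [628.1  -8.9]
pad_face scene [260.2 219.5] 0.34 [573.1 -23.4]
pad_face top [285.6 200.2] 0.52 [609.   -7.3]
pot_rim scene [259.7 199. ] 0.94 [559.8  -3.9]
pot_rim scene [330.7 188.4] 0.76 [667.  107.8]
pot_rim scene [157.5 339.4] 0.55 [ 591.9 -350.5]
pot_rim top [241.5 175.8] 0.74 [667.7 115. ]
pot_rim top [284.2 215.5] 0.72 [561.1  -4.2]
pot_rim top [247.1 261.7] 0.55 [434.8  92.5]
cover_seat scene [193.2 227.1] 0.98 [ 451.1 -117.2]
cover_seat scene [144.5 265.7] 0.79 [ 428.2 -251.5]
cover_seat scene [223.4 286.8] 0.61 [ 597.9 -184.5]
cover_seat top [320.4 257.2] 0.85 [ 451.2 -110. ]
cover_seat top [367.9 269.8] 0.77 [ 418.6 -245.2]
cover_seat top [345.7 207.1] 0.58 [ 596.5 -181
[... 586 characters left out ...]
 [329.1 203.1] 0.81 [665.6 114.8]
pot top [284.8 219.2] 0.76 [557.2  -6.2]
pot top [247.5 177.2] 0.63 [677.4 104.8]
clamp scene [289.5 240.7] 0.6 [645.1 -12.2]
clamp top [288.9 191.2] 0.96 [640.5 -16.5]
funnel scene [251.4 164. ] 0.6 [446.2 100.4]
funnel top [247.9 260.1] 0.64 [438.1  97.3]
wrench scene [310.9 116.5] 0.71 [477.7 313.1]
wrench top [171.3 245.8] 0.78 [473.8 320.6]
wrench top [289.2 151.2] 0.6 [759.9 -15.1]
jar scene [156.9 337.5] 0.82 [ 556.5 -348. ]
jar top [403.3 218.9] 0.92 [ 566.5 -348.9]
die_ring scene [376.  147.6] 0.91 [668.8 326.9]
die_ring scene [325.  248.2] 0.25 [719.3  19.7]
die_ring top [173.1 181.6] 0.62 [662.1 324.8]
die_ring top [291.7 136.2] 0.24 [805.5 -21.6]
```

```bash
ls; python3 -c "
import cv2,numpy as np
print(cv2.imread('pics/top0.png').shape)"
```

```text
h.py
pics
s1.py
(420, 560, 3)
```

View pics/top0.png

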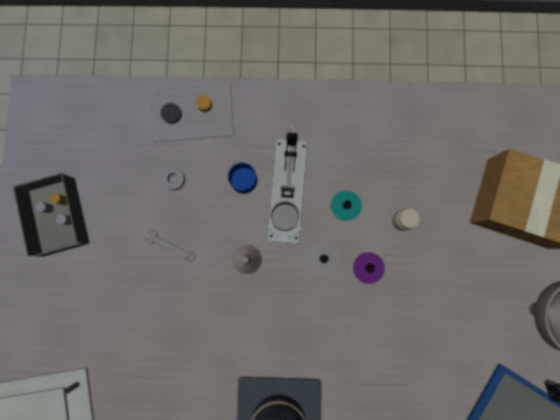

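View pics/scene0.png

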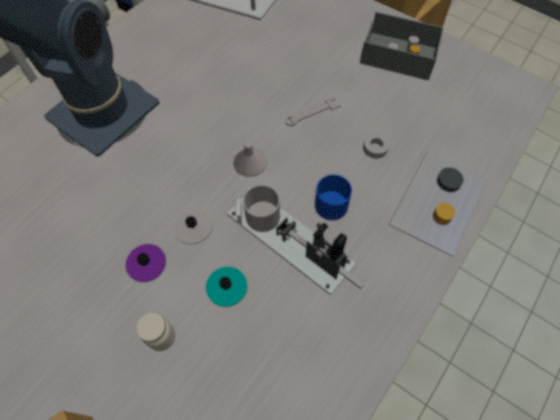

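The candidates for the cover are grey (322,258), purple (369,268) and turquoise (346,205) in the top view. The steel one is the grey one. For the pot, the steel one is at (285,216) and the blue look-alike is at (242,177). I'll check the choice in one close crop.

```bash
python3 - <<'E'
import cv2,numpy as np
a=cv2.imread('pics/top0.png')[125:275,255:345]; b=cv2.imread('pics/scene0.png')[170:300,165:375]
a=cv2.resize(a,None,fx=3.8,fy=3.8,interpolation=cv2.INTER_CUBIC)[:560]
b=cv2.resize(b,None,fx=2.1,fy=2.1,interpolation=cv2.INTER_CUBIC)
c=np.zeros((570,800,3),np.uint8);c[:a.shape[0],:a.shape[1]]=a;c[:b.shape[0],345:345+b.shape[1]]=b
cv2.imwrite('pics/crop1.png',c)
E
```

```text
(no output)
```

View pics/crop1.png

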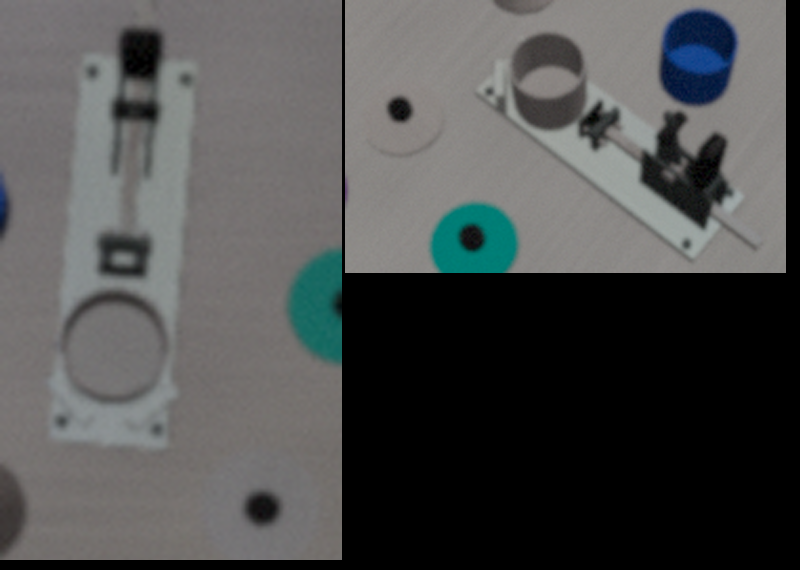

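The crop confirms the steel cover is the pale disc with the black knob at (322,258). The steel pot stands in front of the V stop. Next I pick up the cover.

```bash
cat >> h.py <<'E'
def tool(yaw):
    c,s=np.cos(yaw),np.sin(yaw)   # tool x along yaw, z down
    return np.array([[c,s,0],[s,-c,0],[0,0,-1.]])
E
python3 - <<'E'
from h import *
p=get_image("top")
uv=lambda a:np.array(a)/3.8+[255,125]
C=[pix2plane(p,uv(a),12)[:2] for a in [(83,55),(195,63),(167,447),(50,436)]]
S=[pix2plane(p,uv(a),12)[:2] for a in [(92,72),(186,79),(157,430),(62,422)]]
for Q in(C,S):
    Q=np.array(Q);d=(Q[2]+Q[3]-Q[0]-Q[1])/2
    print(np.round(Q.mean(0),1),np.round(np.linalg.norm(d),1),np.degrees(np.arctan2(d[1],d[0])),np.round(np.linalg.norm(Q[0]-Q[1]),1))
R=current_ee_rot();print(np.round(R,2),np.round(current_ft_force(),2),current_t())
k=np.array([446,-115.5])
for y in (0,np.pi/2,-np.pi/2,np.pi,-np.pi/4,np.pi/4):
    print(y,[None if (q:=solve_ik([*k,z],tool(y))) is None else np.round(q) for z in (14,110)])
    print('  clamp',None if (q:=solve_ik([690,-10,137],tool(y))) is None else np.round(q))
E
```

```text
[641.7 -12.6] 295.4 176.62792498689888 86.7
[641. -13.] 270.8 176.37742716753672 72.7
[[ 0.96  0.29 -0.  ]
 [ 0.29 -0.96  0.  ]
 [-0.   -0.   -1.  ]] [-0.3  -0.9   0.13] 1.55
0 [array([  7.,  35.,   2., 127.,  -3.,  18., -78.]), array([  9.,  25.,  -1., 122.,   1.,  33., -82.])]
  clamp [ -2.  39.  -2.  86.   2.  55. -95.]
1.5707963267948966 [array([ 17.,  35., -12., 127.,  21.,  20., -13.]), array([ 24.,  26., -22., 122.,  16.,  35.,  -9.])]
  clamp [ 11.  40. -25.  86.  19.  58. -19.]
-1.5707963267948966 [array([  -3.,   37.,   17.,  127.,  -31.,   20., -139.]), array([  -7.,   27.,   23.,  123.,  -18.,   34., -151.])]
  clamp [ -35.   62.   78.   88.  -62.   80. -133.]
3.141592653589793 [array([ 26.,  36., -25., 126.,  38.,  25.,  60.]), array([ 37.,  29., -40., 121.,  29.,  40.,  68.])]
  clamp [ 21.  45. -46.  85.  34.  65.  59.]
-0.7853981633974483 [array([   2.,   36.,   10.,  127.,  -18.,   18., -108.]), array([   2.,   25.,   10.,  123.,   -8.,   33., -118.])]
  clamp [  -8.   39.    9.   87.   -7.   55. -132.]
0.7853981633974483 [array([ 13.,  35.,  -6., 127.,  10.,  19., -47.]), array([ 17.,  25., -12., 122.,   9.,  34., -46.])]
  clamp [  5.  39. -14.  86.  10.  56. -57.]
```

```bash
python3 - <<'E'
from h import *
R=tool(np.radians(-3.5)); k=[446,-115.5]
reach([*k,150],R)
set_gripper(0.6)
move_linear([*k,14],R,v=120)
print(np.round(current_ft_force(),1),current_t())
set_gripper(0.0)
print(current_width(),np.round(current_ft_force(),1),np.round(current_ee_pos(),1))
move_linear([*k,150],R,v=150)
print(current_width(),np.round(current_ft_force(),1),current_t())
ps=[get_image(n) for n in("scene","top")]
for n,z in(("cover_seat",143),("cover_knob",164),("pot_rim",87),("trigger_bar",144),("handle",144)):
  for p in ps:
    for r in spot_point(n,p)[:2]: print(n,np.round(r["uv"],1),round(r["confidence"],2),np.round(pix2plane(p,r["uv"],z)[:2],1))
save(ps[0],"lift.png")
E
```

```text
[-0.2  0.2 -0.1] 5.3917
0.279250377421951 [-1.1  0.   8.1] [ 446.4 -115.6   14.8]
0.2789989076060109 [-0.1 -0.9 -2.1] 6.8083
cover_seat [145.2 263.4] 0.97 [ 496.1 -263.1]
cover_seat [225.9 287.3] 0.82 [ 646.4 -208.4]
cover_seat [345.  202.8] 0.92 [ 592.2 -160.4]
cover_seat [326.9 258.4] 0.64 [ 448.7 -115.2]
cover_knob [226.8 285.2] 0.98 [ 652.  -208.6]
cover_knob [143.  258.6] 0.95 [ 497.  -261.4]
cover_knob [341.3 200.5] 0.98 [ 595.3 -148.1]
cover_knob [328.1 260.5] 0.67 [ 443.6 -116.1]
pot_rim [260.2 201.9] 0.93 [565.1  -8.9]
pot_rim [333.1 191.1] 0.81 [674.9 105.1]
pot_rim [241.4 177.5] 0.75 [662.9 115.1]
pot_rim [286.8 212.2] 0.65 [570.2 -11.1]
trigger_bar [337.4 245.1] 0.73 [761.7 -21.2]
trigger_bar [319.9 229.1] 0.69 [716.4 -12.9]
trigger_bar [287.9 153.7] 0.62 [718.5 -10.5]
handle [338.3 244.1] 0.97 [761.9 -18.5]
handle [176.9 187.2] 0.75 [ 430.3 -106.1]
handle [292.8 138.2] 0.68 [760.4 -22.5]
handle [249.2 259.9] 0.67 [440.3  82.7]
```

View pics/lift.png

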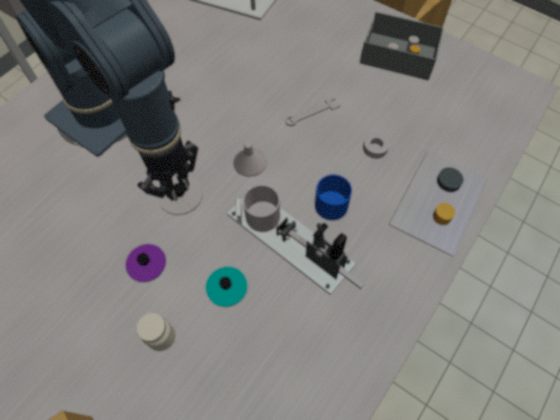

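```bash
python3 - <<'E'
from h import *
R=tool(np.radians(-3.5)); k=[561,-7]
move_linear([*k,150],R,v=200)
move_linear([*k,108],R,v=120)
hold(0.2);f0=np.array(current_ft_force());print(np.round(f0,1))
z=108
while z>91:
    z-=1; move_linear([*k,z],R,v=40)
    f=np.array(current_ft_force())-f0
    if z<101: print(z,np.round(f,1))
    if f[2]>4: break
print(current_t())
p=[get_image(n) for n in("scene","top")]
a=np.array(p[0]["img"])[150:260,130:340];b=np.array(p[1]["img"])[150:260,200:410]
c=np.vstack([cv2.resize(x,None,fx=2.6,fy=2.6,interpolation=cv2.INTER_CUBIC) for x in(a,b)])
cv2.imwrite("pics/seat.png",c[:,:,::-1])
E
```

```text
[ 0.5 -0.7 -2. ]
100 [-1.3  1.4 -0.2]
99 [-0.1  1.8 -0.3]
98 [-0.2 -0.1  1.4]
97 [-0.9  0.   0.1]
96 [-0.8  0.9  0.7]
95 [-0.6  1.7  0.6]
94 [-4.2  1.4 10.3]
12.55
```

View pics/seat.png

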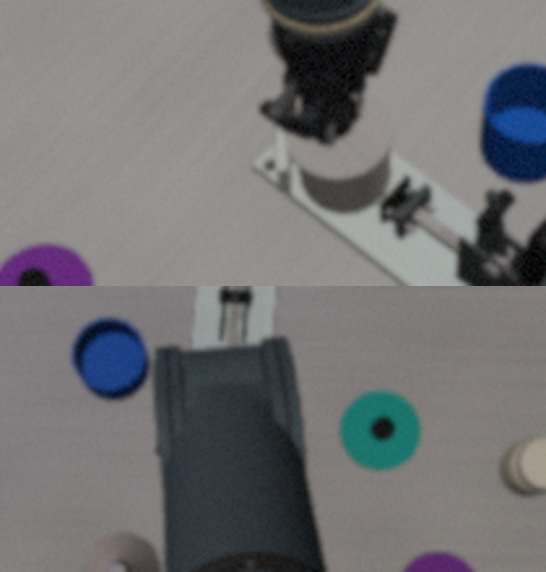

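Contact came at the expected seated height (94), and the cover sits over the pot. I'll release it, back off and check.

```bash
python3 - <<'E'
from h import *
R=tool(np.radians(-3.5)); k=[561,-7]
set_gripper(0.6)
move_linear([*k,230],R,v=250)
set_gripper(0.0)
reach([600,-250,260],R)
hold(0.2);print(np.round(current_ft_force(),1),current_t())
ps=[get_image(n) for n in("scene","top")]
for n,z in(("cover_seat",87),("cover_knob",108),("trigger_bar",144),("handle",144),("pad_face",38)):
  uv=[]
  for p in ps:
    for r in spot_point(n,p)[:2]: print(n,np.round(r["uv"],1),round(r["confidence"],2),np.round(pix2plane(p,r["uv"],z)[:2],1))
a=np.array(ps[0]["img"])[150:300,200:380];b=np.array(ps[1]["img"])[120:270,240:350]
c=np.hstack([cv2.resize(x,None,fx=2.7,fy=2.7,interpolation=cv2.INTER_CUBIC) for x in(a,b)])
cv2.imwrite("pics/seat2.png",c[:,:,::-1])
E
```

```text
[0.  1.2 0.8] 15.4333
cover_seat [260.1 201. ] 0.71 [563.6  -7.3]
cover_seat [145.5 262.2] 0.63 [ 465.7 -254.2]
cover_seat [285.5 217.1] 0.72 [556.8  -7.8]
cover_seat [345.5 204.3] 0.66 [ 595.1 -169.6]
cover_knob [227.2 285.1] 0.97 [ 634.4 -196.9]
cover_knob [143.5 258.3] 0.79 [ 467.6 -253.3]
cover_knob [287.  215.7] 0.85 [558.8 -11.7]
cover_knob [343.6 202. ] 0.63 [ 598.6 -161.5]
trigger_bar [319.2 229.6] 0.52 [715.9 -14.6]
trigger_bar [290.7 153.8] 0.49 [718.4 -17.8]
handle [336.8 243.7] 0.74 [759.2 -19.4]
handle [289.1 137.5] 0.95 [762.1 -12.8]
pad_face [281.  227.3] 0.54 [621.5 -11.6]
pad_face [285.6 199.2] 0.41 [611.9  -7.3]
pad_face [286.4 217.8] 0.21 [559.1 -10.6]
```

View pics/seat2.png

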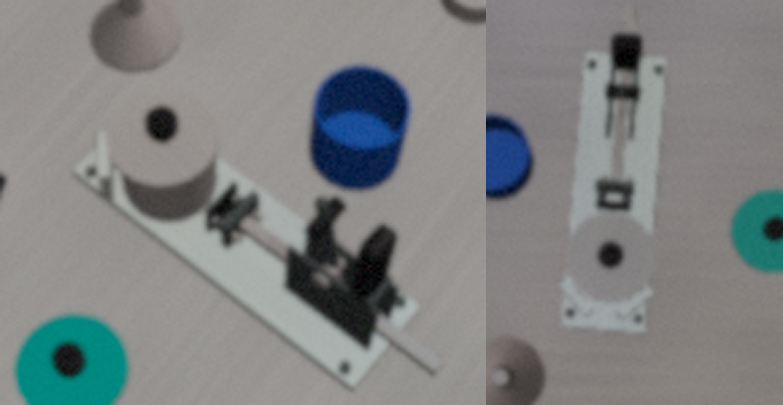

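The cover is seated: its knob is at (161,124) in the crop and centred on the pot in both views. Next I make the first, profiled trigger pull. The pad is still about 14 mm from the pot.

```bash
cat >> h.py <<'E'
YAW=np.radians(-3.5); RT=tool(YAW); D=np.array([np.cos(YAW),np.sin(YAW),0])
P0=np.array([690,-15.5,134.])   # s=0
def go(s,v=60): move_linear(list(P0+D*s),RT,v=v)
def force(n=8):
    a=[]
    for _ in range(n):
        hold(0.01); a.append(-np.dot(current_ft_force(),D))
    return np.mean(a)
E
python3 - <<'E'
from h import *
reach([690,-15.5,260],RT)
go(-6,150)
hold(0.2); b=force(25); f=np.array(current_ft_force()); print("bias",round(b,2),current_t())
s=-6;c=None;L=[]
while s<45:
    s+=1 if c is None else 1.5
    go(s); F=force()-b; L.append((s,round(F,1)))
    if c is None and F>1.8 and L[-2][1]>1.0: c=s-1
    if F>14 or (c is not None and s-c>26.5): break
print(L,c,current_t(),np.round(current_ee_pos(),1))
np.save("bias.npy",b)
p=get_image("scene"); save(p,"pull1.png")
E
```

```text
bias 0.17 18.4167
[(-5, np.float64(-0.2)), (-4, np.float64(-0.3)), (-3, np.float64(-0.2)), (-2, np.float64(-0.2)), (-1, np.float64(-0.4)), (0, np.float64(-0.0)), (1, np.float64(-0.3)), (2, np.float64(-0.3)), (3, np.float64(-0.3)), (4, np.float64(-0.0)), (5, np.float64(0.1)), (6, np.float64(-0.3)), (7, np.float64(-0.1)), (8, np.float64(1.8)), (9, np.float64(2.2)), (10.5, np.float64(3.8)), (12.0, np.float64(3.7)), (13.5, np.float64(3.9)), (15.0, np.float64(4.0)), (16.5, np.float64(3.7)), (18.0, np.float64(3.9)), (19.5, np.float64(3.6)), (21.0, np.float64(3.9)), (22.5, np.float64(4.6)), (24.0, np.float64(4.6)), (25.5, np.float64(4.8)), (27.0, np.float64(5.0)), (28.5, np.float64(4.9)), (30.0, np.float64(4.8)), (31.5, np.float64(4.5)), (33.0, np.float64(4.3)), (34.5, np.float64(4.7)), (36.0, np.float64(4.9))] 8 28.8667 [725.8 -17.8 133.8]
```

```bash
cat >> h.py <<'E'
def pull(Fstop,smax=36.2,st=2.0,n=6):
    b=float(np.load("bias.npy")); go(2,150); hold(0.1)
    L=[]; s=9; go(s,80)
    while True:
        F=force(n)-b; L.append((round(s,1),round(float(F),1)))
        lim=Fstop if s>21.5 else Fstop*.78
        if F>lim or s>=smax: break
        s=min(s+(st if s<28 or st<1.5 else 1.5),smax); go(s,60)
    print(L,round(current_t(),1)); return L
E
python3 - <<'E'
from h import *
pull(7.6)
ps=[get_image(n) for n in("scene","top")]
a=np.array(ps[0]["img"])[150:300,200:380];b=np.array(ps[1]["img"])[120:270,240:350]
c=np.hstack([cv2.resize(x,None,fx=2.7,fy=2.7,interpolation=cv2.INTER_CUBIC) for x in(a,b)])
cv2.imwrite("pics/p2.png",c[:,:,::-1])
E
```

```text
[(9, 2.1), (11.0, 1.3), (13.0, 3.6), (15.0, 3.6), (17.0, 3.6), (19.0, 3.5), (21.0, 3.9), (23.0, 4.2), (25.0, 4.7), (27.0, 4.5), (29.0, 4.6), (30.5, 4.6), (32.0, 4.8), (33.5, 5.1), (35.0, 5.2), (36.2, 5.0)] 34.2
```

View pics/p2.png

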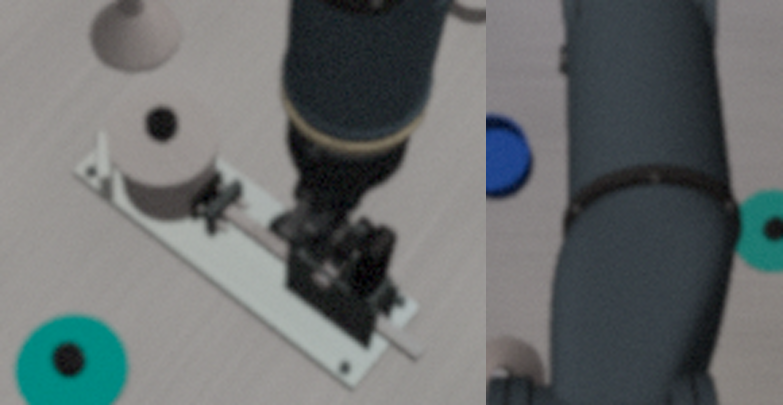

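The pad has just reached the pot, which hasn't moved yet. Next pull, stopping on force.

```bash
python3 - <<'E'
from h import *
pull(7.9,n=8)
print(force(30)-float(np.load("bias.npy")),np.round(current_ft_force(),1))
p=get_image("scene")
a=np.array(p["img"])[150:300,200:380]
cv2.imwrite("pics/p3.png",cv2.resize(a,None,fx=2.7,fy=2.7,interpolation=cv2.INTER_CUBIC)[:,:,::-1])
E
```

```text
[(9, 1.2), (11.0, 1.4), (13.0, 3.8), (15.0, 4.7), (17.0, 4.9), (19.0, 5.0), (21.0, 5.2), (23.0, 5.4), (25.0, 6.2), (27.0, 6.0), (29.0, 5.7), (30.5, 6.0), (32.0, 5.7), (33.5, 6.1), (35.0, 5.7), (36.2, 6.2)] 39.8
5.969576367531458 [-6.3  1.3  4.2]
```

View pics/p3.png

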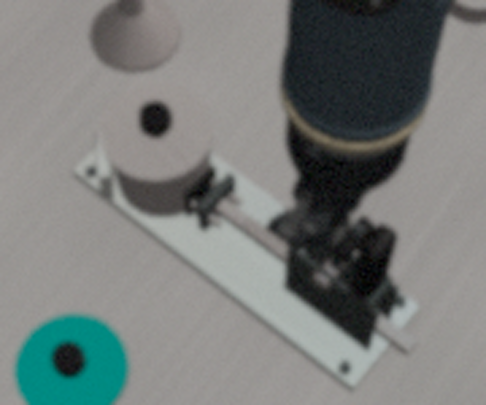

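The pot is sliding towards the stop: its knob moved from (161,124) to (155,119). The pad is pushed in about 2 mm by pot friction. One more pull should seat it, with a force stop and finer steps.

```bash
python3 - <<'E'
from h import *
pull(8.1,st=1.4,n=8)
print(force(40)-float(np.load("bias.npy")),np.round(current_ft_force(),1),current_t())
E
```

```text
[(9, 1.7), (10.4, 2.5), (11.8, 5.0), (13.2, 5.2), (14.6, 5.4), (16.0, 5.8), (17.4, 5.8), (18.8, 5.9), (20.2, 6.0), (21.6, 6.1), (23.0, 7.2), (24.4, 8.0), (25.8, 8.3)] 44.7
8.009878812624287 [-8.   0.9  5.7] 45.0583
```

```bash
python3 - <<'E'
from h import *
go(26.8,40); hold(0.3)
print(force(40)-float(np.load("bias.npy")),current_t())
ps=[get_image(n) for n in("scene","top")]
for n in("cover_seat","pot_rim"):
    for r in spot_point(n,ps[0])[:2]: print(n,np.round(r["uv"],1),round(r["confidence"],2),np.round(pix2plane(ps[0],r["uv"],87)[:2],1))
a=np.array(ps[0]["img"])[160:270,210:360]
cv2.imwrite("pics/p4.png",cv2.resize(a,None,fx=5,fy=5,interpolation=cv2.INTER_CUBIC)[:,:,::-1])
E
```

```text
8.331991618748866 45.9417
cover_seat [256.4 199.3] 0.65 [554.6  -8.7]
cover_seat [227.1 287.6] 0.65 [ 630.8 -196.7]
pot_rim [330.2 189.4] 0.6 [667.5 105. ]
pot_rim [339.4 243.6] 0.56 [753.5   9.1]
```

View pics/p4.png

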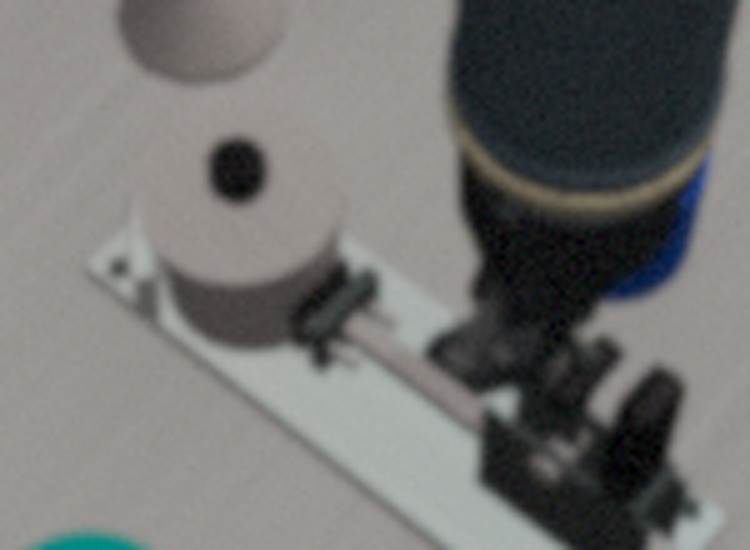

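```bash
python3 -c "
from rig import *
print(current_t(),current_ft_force()); close_job()"
```

```text
46.1417 [-8.69865098  1.07219857  7.46745694]
the job is handed in; nothing more can be done
```

The job is handed in at 46.1 s of the 72 s allowed. The steel cover is on the pot, and the finger is still holding the trigger pulled with the pot clamped against the V stop.

- **Cover:** I gripped it by the knob and lowered it onto the pot. It made contact at the expected seated height. After I let go, both camera views showed it centred and level, and it still looked seated in the last picture.
- **Clamp:** I worked the trigger with the shut fingers, pushing from the jaw side. That took three full pulls, then a fourth that I stopped on force and am still holding.
- **Pad travel:** The final push was 8.33 N, against about 4.7 N for a pull with the pad free. That puts the pad about 6 mm back of its 12 mm. A rough count of how far the bar advanced gave 5.5 to 6 mm.
- **Pot against the stop:** The last picture shows the pot at the V stop with the pad against it. The push rose steadily in the last steps, as it should once the pot can no longer slide.
- **Checks that were weak or missing:** Pad travel was inferred from force, because the cameras are too coarse to show it. In the last look the network did not find the pot rim on our pot; it reported the blue pot instead, probably because our rim was under the cover. I did not touch the funnel, wrench, jar or ring, and did not re-measure them at the end.

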